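# Seat the slide insert on the microscope stage pins

### The arm

A 6-joint arm with a two-finger parallel gripper is mounted at the origin on the work surface. World frame = base frame: x ahead of the robot, y to its left, z up, the work surface at z = 0. Lengths are in mm, angles in rad, forces in N, time in s.
With the tool pointing down it reaches from about 350 to 875 mm from the base axis. Payload 4.2 kg.
Tool frame: the origin (TCP) lies on the centre line of the jaws, within the pads' length; the fingertips stand 25 mm ahead of it and the grasp point (between the pads) lies 6 mm ahead of it; z points along the fingers, y is the line along which they close (so a half turn about z gives the same grasp; the last joint's range is limited). The gripper opens to 87 mm and grips with 3 to 60 N. Pads are 19 mm wide; open, the fingers measure 117 mm over their backs; the gripper's body (75 mm by 190 mm) begins 51 mm behind the grasp point.
Start: joints at [1.449, 0.385, 0.008, 0, -1.194, -0.259], TCP at [232.256, 580.221, 247.55] pointing down, gripper open.
Joint ranges: [-3.14, 3.14], [-1.21, 2.06], [-1.07, 1.41], [-3.16, 2.05], [-2.99, -0.16], [-3.1, 3.1]. Speed limits (rad/s): [2.79, 2.79, 3.14, 3.14, 3.14, 3.14].

### API

Orientations are given as a unit quaternion [w, x, y, z].
In Python, from bench import manip, viewer gives the robot as it stands. The module is installed in compiled form; this text tells all that it offers.
- The arm moves only by the tool drive_tool, never from a script. Its argument "increments" is a list of rows, each a list of 7 numbers: the shift along the tool's x, y, z normalised to -1 to 1, where 1 is 60 cm, then the turn, a rotation vector about the tool's x, y, z normalised to -1 to 1, where 1 is 30 degrees, then the opening, from -1 (shut) to 1 (fully open). A call has 1 to 10 rows; each row is the pose to reach, as a shift and turn from the pose commanded when the call began, along the tool's axes at that moment; what a row does not reach only later rows make up. A row lasts 1/10 s, in which the tool goes at most 50 mm and 8.59 degrees, less where a joint would pass 70% of its speed; a pose out of reach is approached as far as the arm can. A call with a number of a shift or a turn outside -1 to 1 is refused whole. A call with a gripper value outside its range is refused whole. The fingers move at their own pace and stop on an object; "squeeze" is the grip in N (left out, the last holds). Time passes only in rows, so rows that repeat a pose let the fingers close. It gives the time, the measured TCP pose, the force, the opening and the grip force at its end, in the units of the state.
- manip.get_obs(): the state, without advancing time (a new reading comes with each control period).
- viewer.camera(name): name is "side" or "top" or "wrist"; returns the picture (384x512x3 uint8, blue, green, red); there is no depth.
- viewer.camera_model(name): a dict with "camera_matrix" (3x3 intrinsics, pixels), "k1" (the pictures are not rectified: a ray, as slopes to the right and down, at radius r is drawn at 1 + k1 r^2 times it, then the intrinsics apply), "rvec" (rotation vector, rad) and "tvec" (3), from world to camera coordinates, as OpenCV has them. Camera axes: x right, y down, z forward; pixel columns grow to the right and rows downward; lengths in mm; the calibration is good to about 2 mm. A picture is of the moment at which its call begins: read the wrist's pose just before it. camera_model takes no time and is no camera call; for the wrist camera it gives the pose at the moment of the call.
- manip.hand_in(): hands the job in; it is judged then, once.
The state is a dict: "clock": time; "joints": joint angles; "joint_velocities": joint speeds; "effort": joint torques, N m; "tool_pos": TCP position; "ee_rot": TCP orientation; "ft_force": force on the tool from outside, world axes, zero at the start; "moment": the same for the moment, N m; "width": opening from 0.0 (shut) to 1.0 (fully open); "grasp_force": force on a finger pad.
Only numpy, scipy, OpenCV 4.12 (cv2) and the standard library are available. Lean on these libraries where they do the work, as an engineer would, in place of code of your own. Each camera call takes 0.05 s, during which the arm holds its last target. There are 200 camera calls.

### The job

The metal slide insert on the microscope stage has not gone home: its far side is riding up on the stage's two locating pins. With a fingertip or the outside of closed fingers, nudge it across the stage until both of its holes drop over the pins and it lies flat on the stage all round, then take the hand away. Do not grip the insert, pick it up or tip it, and leave the other things on the stage and the bench where they are.

Things in the scene. Friction and masses are not known exactly. Their poses are not given: they have to be found in the camera images.
- stage: Fixed XY stage of an open-frame microscope, bolted to the bench. Origin on the bench (z = 0) under the stage's middle; x points away from the robot, y left, z up. Its flat dark top, 240 (x) by 360 (y) mm, lies 95 mm above the bench, with an opening of 40 by 80 mm in the middle. Its motors and camera stick out at the far and right sides, below the top.
- rail (a point): Middle of the foot of the front face of a straight back stop rail fixed on the stage at stage x = +57 mm: aluminium, 18 mm tall, 12 mm thick, y -85 to +85 mm. The seated insert's far edge stands 2 mm clear of it. With the insert slid along the rail, its holes come over the pins (the tapered pins catch a hole from about 3 mm off).
- pin_left (a point): Foot of the left locating pin, on its axis at the stage top; at stage x = +33, y = +45 mm. Steel, 8 mm diameter, 8 mm tall, the upper 4.5 mm tapering to a 2.4 mm tip.
- pin_right (a point): Foot of the right locating pin, the same, at stage x = +33, y = -45 mm.
- insert: Loose aluminium slide insert, 110 (x) by 160 (y) by 10 mm, 0.3 to 0.5 kg, with a glass slide and two clips on top (up to 3.5 mm above it). Origin: centre of its underside; seated, that is the stage's x = y = 0 at its top, axes alike. At first its far side is 8 mm up on the pins, near edge on the stage, 8-15 mm short of home in x, up to 30 mm off in y, turned up to 0.05 rad. Slides at 2-4 N.
- hole_left (a point): centre of the left hole in the insert, round, 10 mm diameter, right through; at x = +33 mm, y = +45 mm of the insert, on its underside. It goes over pin_left
- hole_right (a point): centre of the right hole in the insert, a short slot 10 mm (x) by 13 mm (y), right through; at x = +33 mm, y = -45 mm of the insert, on its underside. It goes over pin_right
- oil_bottle: Small amber bottle of immersion oil, 24 mm diameter, 50 mm tall, standing on the stage behind the rail, on the left; origin under its middle. Leave alone.
- objective_can: Objective lens in its clear can with black lid, 38 mm diameter, 42 mm tall, standing on the stage behind the rail, on the right; origin under its middle. Leave alone.
- petri_dish: Small lidded culture dish, 37 mm diameter, 11 mm tall, on the near left corner of the stage; origin under its middle. Leave alone.
- slide_box: Blue slide box, 102 by 212 by 36 mm, on the bench to the left; origin under its middle. Leave alone.
- beaker: Glass beaker, 68 mm diameter, 90 mm tall, on the bench to the right; origin under its middle. Leave alone.
- screwdriver: Screwdriver, 160 mm long, lying on the bench to the right. Leave alone.
- tip_box: Pipette tip box, 87 by 122 by 67 mm, on the bench to the near right; origin under its middle. Leave alone.
Not all that is in view belongs to the job. What is meant by the insert is not turquoise, and is the smaller of those in its own colour.

How it is judged (in metres and radians):
At the end, for the whole second after the job is handed in: The insert is over both pins and flat on the stage: the left hole is centred over the left pin within 2.5 mm, the insert is square to the stage within 0.035 rad, its underside is within 1.5 mm of the stage top and level within 0.02 rad, and it is at rest (horizontal distance between hole_left and pin_left below 0.0025 m and angle between the y axis of insert and the y axis of stage, either way round below 0.035 rad and z of insert in the frame of stage below 0.0965 m and angle between insert's own z axis and vertical below 0.02 rad and linear speed of insert below 0.01 m/s); the robot touches nothing.
It fails at once if the insert is lifted off (the middle of its underside more than 14 mm above the stage top) (z of insert in the frame of stage above 0.109 m).
It fails at once if the insert is tipped up (more than 0.2 rad) (angle between insert's own z axis and vertical above 0.2 rad).
It fails at once if another thing on the stage or bench is moved more than 20 mm (distance of any of oil_bottle, objective_can, petri_dish, slide_box, beaker, screwdriver, tip_box from where it was at the start of the episode above 0.02 m).
It also fails if it takes over 42 s, if anything falls off the work surface, if the arm or the gripper's body presses on something with over 40 N, if the wrist force passes 120 N, or if a joint passes its speed limit or range.

## Working session

There is one attempt and no reset: what is moved stays moved. The work goes in short steps, Python scripts to look and compute and a tool call to move; the robot and the scene stay as the last step left them, time stands still between calls to the robot, and variables do not carry over. Pictures are saved under pics/ and viewed, at most 10 in all, crops included, and the job is handed in when it is done.

Besides the shell and the picture viewer there is one more tool, called after "Request:" in YAML: its name, and indented under it one key for each argument. drive_tool: Moves the arm, as the interface text tells. Scaled input: -1 to 1 covers 60 cm each way for a shift and 30 degrees each way for a turn. Its arguments: {"type":"object","properties":{"increments":{"type":"array","items":{"type":"array","items":{"type":"number","minimum":-1,"maximum":1}}},"squeeze":{"type":"number"}},"required":["increments"]}

```bash
mkdir -p pics; cat > h.py <<'E'
import numpy as np,cv2
from bench import manip,viewer
def cm(n):
    m=viewer.camera_model(n);R=cv2.Rodrigues(np.array(m["rvec"],float))[0]
    return np.array(m["camera_matrix"],float),float(m["k1"]),R,np.array(m["tvec"],float).ravel()
def px2w(c,px,z):
    K,k,R,t=c;px=np.atleast_2d(np.array(px,float))
    u=cv2.undistortPoints(px[:,None],K,np.array([k,0,0,0,0.]))[:,0]
    d=np.c_[u,np.ones(len(u))]@R;o=-R.T@t
    return o+d*((z-o[2])/d[:,2])[:,None]
def w2px(c,P):
    K,k,R,t=c
    return cv2.projectPoints(np.atleast_2d(np.array(P,float)),cv2.Rodrigues(R)[0],t,K,np.array([k,0,0,0,0.]))[0][:,0]
E
python3 - <<'E'
from h import *
o=manip.get_obs();print(o)
a=viewer.camera("top");b=viewer.camera("side")
cv2.imwrite("pics/top.png",cv2.resize(a,(800,600),interpolation=2));cv2.imwrite("pics/side.png",cv2.resize(b,(800,600),interpolation=2))
cv2.imwrite("pics/rawtop.png",a);cv2.imwrite("pics/rawside.png",b)
for n in("top","side"):
    c=cm(n);print(n,-c[2].T@c[3],c[2][2],c[0][0,0],c[1])
E
```

```text
{'clock': 0.0, 'joints': array([ 1.44861766e+00,  3.85569353e-01,  6.62567794e-03, -4.97543083e-04,
       -1.19399775e+00, -2.58617777e-01]), 'joint_velocities': array([-2.25560569e-04, -1.77847902e-06, -6.85559793e-04,  1.81598993e-03,
       -9.33319977e-05, -1.68245739e-05]), 'effort': array([ 7.68640984e-05, -3.90670681e+01,  1.87405014e+01,  4.21979919e+00,
        1.09639275e-02, -1.93924525e-04]), 'tool_pos': array([232.05466238, 579.73403734, 246.45197775]), 'ee_rot': array([ 1.08581375e-03,  9.81910985e-01, -1.89339943e-01, -1.57571477e-04]), 'ft_force': array([-0.57092002,  0.675545  , -0.57781163]), 'moment': array([ 0.02617164,  0.00211963, -0.00396429]), 'grasp_force': 0.0, 'width': 0.9990498897178299}
top [ 399.65837573   14.05701677 1121.14672231] [ 0.09817738 -0.03108753 -0.99468325] 358.691124152862 -0.109866628769952
side [  136.42885036 -1032.65672856   831.73249014] [ 0.27283476  0.78675928 -0.55368857] 410.1557118753153 -0.10097579416745883
```

View pics/top.png

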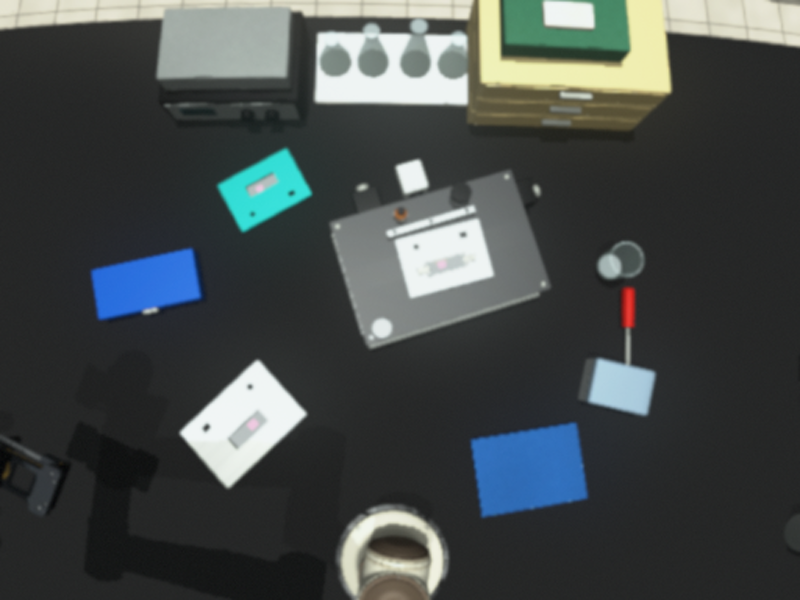

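View pics/side.png

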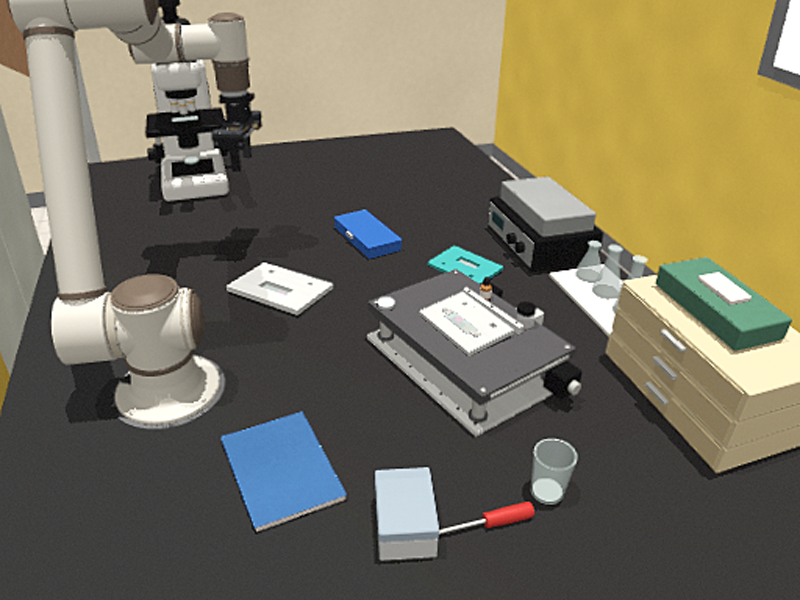

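The top picture shows the stage with corners at about (332,222), (512,172), (548,290) and (370,347) in the enlarged view. The white insert lies on it with corners near (396,238), (478,220), (494,277) and (412,297), and the rail is just behind it.

```bash
python3 - <<'E'
from h import *
c=cm("top");s=512/800
P=px2w(c,np.array([(332,222),(512,172),(548,290),(370,347)])*s,95)
print(P,P.mean(0)); 
yv=(P[0]-P[1]+P[3]-P[2]);print("yaw",np.arctan2(-yv[0],yv[1]))
Q=px2w(c,np.array([(396,238),(478,220),(494,277),(412,297)])*s,107);print(Q,Q.mean(0))
w=cm("wrist");o=manip.get_obs()
from scipy.spatial.transform import Rotation as Ro
q=o["ee_rot"];R=Ro.from_quat([q[1],q[2],q[3],q[0]]).as_matrix();print(R)
print("cam in tool",R.T@(-w[2].T@w[3]-o["tool_pos"]),R.T@w[2].T,w[0],w[1])
E
```

```text
[[ 648.30643083  118.78548023   95.        ]
 [ 751.67276706 -221.92944543   95.        ]
 [ 524.7191409  -286.3921588    95.        ]
 [ 416.48873615   44.86695642   95.        ]] [585.29676873 -86.16729189  95.        ]
yaw 0.30505917398606136
[[ 616.65800691   -0.77824265  107.        ]
 [ 653.0592112  -153.08468042  107.        ]
 [ 546.24315944 -181.83491368  107.        ]
 [ 507.69002109  -30.81133588  107.        ]] [580.91259966 -91.62729316 107.        ]
[[ 9.28304810e-01 -3.71819589e-01 -6.10828744e-04]
 [-3.71820075e-01 -9.28303045e-01 -1.81361860e-03]
 [ 1.07304740e-04  1.91070926e-03 -9.99998169e-01]]
cam in tool [  73.8574109     0.45967434 -137.43862796] [[-6.17433235e-04 -9.62747536e-01 -2.70401184e-01]
 [ 9.99999608e-01 -4.22901375e-04 -7.77680528e-04]
 [ 6.34356979e-04 -2.70401558e-01  9.62747420e-01]] [[285.30434856   0.         257.35506514]
 [  0.         285.30434856 189.4781753 ]
 [  0.           0.           1.        ]] -0.04604086494658813
```

Request:
drive_tool:
  increments:
    - [0.441,0.437,0,0,0,-0.65,-1]
    - [0.441,0.437,0,0,0,-0.65,-1]
    - [0.441,0.437,0,0,0,-0.65,-1]
    - [0.441,0.437,0,0,0,-0.65,-1]
    - [0.441,0.437,0,0,0,-0.65,-1]
    - [0.441,0.437,0,0,0,-0.65,-1]
    - [0.441,0.437,0,0,0,-0.65,-1]
    - [0.441,0.437,0,0,0,-0.65,-1]
    - [0.441,0.437,0,0,0,-0.65,-1]
  squeeze: 10

```text
clock: 1.0
tool_pos: [380.7, 235.8, 247.4]
ee_rot: [0.0, 1.0, -0.022, -0.0]
ft_force: [0.1, 0.6, -0.7]
width: 0.264
grasp_force: 0.0
```

Request:
drive_tool:
  increments:
    - [0.27,0.555,0,0,0,-0.667,-1]
    - [0.27,0.555,0,0,0,-0.667,-1]
    - [0.27,0.555,0,0,0,-0.667,-1]
    - [0.27,0.555,0,0,0,-0.667,-1]
    - [0.27,0.555,0,0,0,-0.667,-1]
    - [0.27,0.555,0,0,0,-0.667,-1]
    - [0.27,0.555,0,0,0,-0.667,-1]
    - [0.27,0.555,0,0,0,-0.667,-1]
    - [0.27,0.555,0,0,0,-0.667,-1]
    - [0.27,0.555,0,0,0,-0.667,-1]

```text
clock: 2.0
tool_pos: [529.0, -100.8, 246.6]
ee_rot: [-0.0, 0.988, 0.153, -0.001]
ft_force: [0.7, -0.0, -1.2]
width: 0.005
grasp_force: 0.0
```

```bash
cat >> h.py <<'E'
def snap(name,crop=None):
    o=manip.get_obs();c=cm("wrist");a=viewer.camera("wrist");cv2.imwrite(f"pics/raw_{name}.png",a)
    np.savez(f"pics/{name}.npz",K=c[0],k=c[1],R=c[2],t=c[3])
    if crop:a=a[crop[1]:crop[3],crop[0]:crop[2]]
    s=min(800/a.shape[1],600/a.shape[0]);cv2.imwrite(f"pics/{name}.png",cv2.resize(a,None,fx=s,fy=s,interpolation=2));print("scale",s,o["tool_pos"],o["ee_rot"])
def load(name):
    d=np.load(f"pics/{name}.npz");return d["K"],float(d["k"]),d["R"],d["t"]
E
python3 -c "
from h import *
snap('w1')"
```

```text
scale 1.5625 [ 528.96110823 -100.81676807  246.64385313] [-2.55150700e-04  9.88202842e-01  1.53148544e-01 -7.76094368e-04]
```

View pics/w1.png

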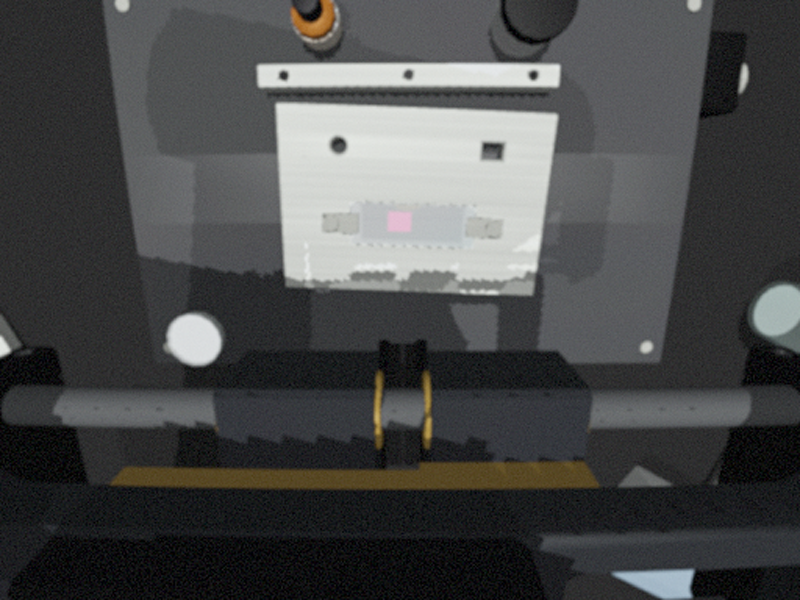

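The wrist picture shows the rail at rows 65–90 (columns 257–560). The insert's corners are near (276,102), (558,114), (533,296) and (286,288), the round hole at (338,145) and the slot at (492,151). I'll enlarge it to read them more closely.

```bash
python3 - <<'E'
from h import *
a=cv2.imread("pics/raw_w1.png")[35:197,156:372];cv2.imwrite("pics/w1c.png",cv2.resize(a,None,fx=3.7,fy=3.7,interpolation=2))
E
```

```text
(no output)
```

View pics/w1c.png

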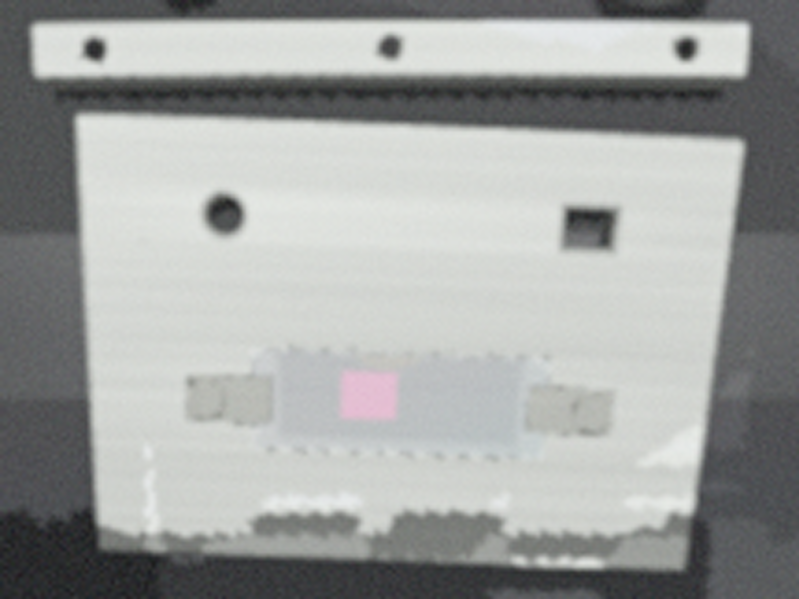

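The crop shows the rail's front top edge from (33,77) to (748,77). The insert's top corners are (77,114), (744,140), (685,570) and (98,549); the round hole's rim is centred at (224,214) and the slot's at (590,228).

```bash
cat >> h.py <<'E'
from scipy.optimize import least_squares
from scipy.spatial.transform import Rotation as Ro
def fit_stage(c,pts,P):  # stage x,y,yaw
    f=lambda v:(w2px(c,P@np.array([[np.cos(v[2]),np.sin(v[2]),0],[-np.sin(v[2]),np.cos(v[2]),0],[0,0,1]])+[v[0],v[1],0])-pts).ravel()
    return least_squares(f,[585,-86,.305])
def ipose(v,S,tilt=True):
    # insert: x,y (stage) of near-edge-frame centre, yaw, tilt ; near bottom edge on stage
    L=np.array
    def T(P):
        P=np.array(P,float)-[-55,0,0];c,s=np.cos(v[3]),np.sin(v[3])
        P=P@np.array([[c,0,s],[0,1,0],[-s,0,c]])+[-55,0,0]
        P=P@np.array([[np.cos(v[2]),np.sin(v[2]),0],[-np.sin(v[2]),np.cos(v[2]),0],[0,0,1]])+[v[0],v[1],95]
        return P
    return T(L([[0,0,0]])),T
def s2w(S,P):
    c,s=np.cos(S[2]),np.sin(S[2]);return np.array(P,float)@np.array([[c,s,0],[-s,c,0],[0,0,1]])+[S[0],S[1],0]
IP=np.array([(55,80,10),(55,-80,10),(-55,-80,10),(-55,80,10),(33,45,10),(33,-45,10)],float)
def fit_ins(c,S,pts,idx,tilt=None):
    def f(v):
        v=list(v)+([tilt] if tilt is not None else [])
        return (w2px(c,s2w(S,ipose(v,S)[1](IP[idx])))-pts).ravel()
    return least_squares(f,[-10,0,0]+([] if tilt is not None else [.08]),loss="soft_l1")
E
python3 - <<'E'
from h import *
c=load("w1");g=lambda p:np.array(p,float)/3.7+[156,35]-.35
rp=g([(33,77),(748,77),(748,22),(32,24)]);RP=np.array([(57,85,113),(57,-85,113),(69,-85,113),(69,85,113)],float)
r=fit_stage(c,rp,RP);S=r.x;print("S",S,r.fun.round(1))
np.save("S.npy",S)
ip=g([(77,114),(744,140),(685,570),(98,549),(224,214),(590,228)])
for t in(None,.08):
    r=fit_ins(c,S,ip,[0,1,2,3,4,5],t);print(r.x,r.fun.round(1))
# check stage corners
print(w2px(c,s2w(S,[(-120,180,95),(-120,-180,95)]))*1.5625)
E
```

```text
S [ 5.90496805e+02 -8.48900045e+01  3.08681897e-01] [ 0.4  0.2 -0.5 -0.1  0.5  0.1 -0.4 -0.1]
[-8.28510431 -3.04323993 -0.03794031  0.08857474] [-0.   0.  -0.1  0.1 -0.6 -0.4  0.7 -0.3 -0.   0.2  0.   0.2]
[-8.35621166 -3.05195211 -0.03797096] [ 0.3  0.1 -0.4  0.2 -0.6 -0.5  0.7 -0.3  0.1  0.1 -0.1  0.1]
[[155.50420445 362.16819937]
 [659.05333335 361.49938309]]
```

Request:
drive_tool:
  increments:
    - [0.121,0.191,0,0,0,0,-1]
    - [0.121,0.191,0,0,0,0,-1]
    - [0.121,0.191,0,0,0,0,-1]
    - [0.121,0.191,0.1,0,0,0,-1]
    - [0.121,0.191,0.18,0,0,0,-1]
    - [0.121,0.191,0.2,0,0,0,-1]
    - [0.121,0.191,0.2,0,0,0,-1]
    - [0.121,0.191,0.2,0,0,0,-1]

```text
clock: 2.85
tool_pos: [633.5, -186.5, 128.3]
ee_rot: [0.0, 0.988, 0.155, 0.0]
ft_force: [0.3, 0.1, 0.2]
width: 0.002
grasp_force: 0.0
```

```bash
cat >> h.py <<'E'
def tcp_stage():
    S=np.load("S.npy");p=manip.get_obs();d=p["tool_pos"]-[S[0],S[1],0];c,s=np.cos(S[2]),np.sin(S[2])
    q=p["ee_rot"];print("TCP stage",(d[0]*c+d[1]*s).round(2),(-d[0]*s+d[1]*c).round(2),d[2].round(2),"yawerr",(2*np.arctan2(q[2],q[1])-S[2]).round(4),"F",p["ft_force"].round(1),p["clock"])
E
python3 -c "
from h import *
tcp_stage();snap('w2')"
```

```text
TCP stage 10.08 -109.81 128.27 yawerr 0.0025 F [0.3 0.1 0.2] 2.85
scale 1.5625 [ 633.45878031 -186.45294773  128.26794207] [2.20850271e-04 9.87921536e-01 1.54954512e-01 2.99901634e-04]
```

View pics/w2.png

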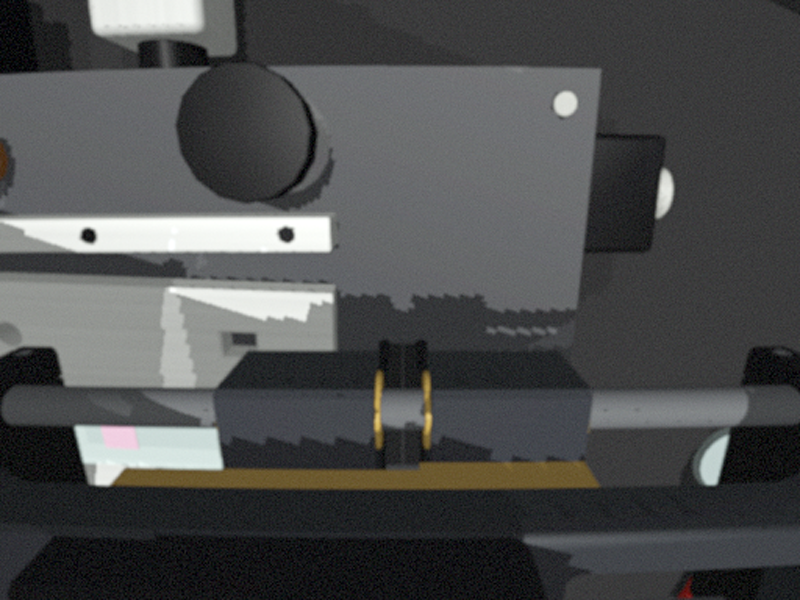

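The picture shows the hand to the right of the insert. The fingertip spans columns 380–427 near row 345, about 19 mm wide, and the insert's far right corner is at (334,288).

Request:
drive_tool:
  increments:
    - [0,-0.01,0.005,0,0,0,-1]
    - [0,-0.02,0.005,0,0,0,-1]
    - [0,-0.024,0.005,0,0,0,-1]
    - [0,-0.026,0.005,0,0,0,-1]
    - [0,-0.028,0.005,0,0,0,-1]
    - [0,-0.03,0.005,0,0,0,-1]
    - [0,-0.031,0.005,0,0,0,-1]
    - [0,-0.032,0.005,0,0,0,-1]
    - [0,-0.032,0.005,0,0,0,-1]

```text
clock: 3.8
tool_pos: [627.3, -169.9, 124.7]
ee_rot: [0.0, 0.988, 0.154, 0.0]
ft_force: [1.1, -0.9, -0.0]
width: 0.004
grasp_force: 0.7
```

```bash
python3 -c "
from h import *
tcp_stage();snap('w3',(0,120,256,312))"
```

```text
TCP stage 9.24 -92.16 124.67 yawerr -0.0 F [ 1.1 -0.9 -0. ] 3.8
scale 3.125 [ 627.29638688 -169.88622307  124.66919773] [1.80400212e-04 9.88116749e-01 1.53704698e-01 3.50846610e-04]
```

View pics/w3.png

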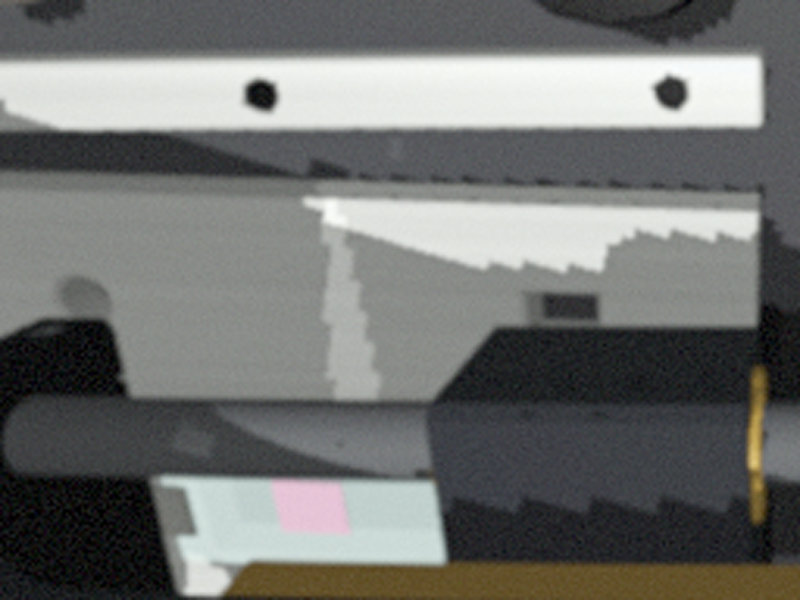

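The crop shows the insert's far top edge running from (0,188) to its right corner at (760,210), the slot rim at (563,307) and the round hole at (84,297). The rail's right end is at (763,55)–(763,127), and the finger is against the insert's right side.

```bash
python3 - <<'E'
from h import *
c=load("w3");S=np.load("S.npy");g=lambda p:np.array(p,float)/3.125+[0,120]-.35
print("rail pred",(w2px(c,s2w(S,[(57,-85,113),(69,-85,113)]))+.35-[0,120])*3.125)
rp=g([(763,127),(763,55),(0,129)])
ip=g([(760,210),(84,297),(563,307)])
for t in(.08,.088):
    r=fit_ins(c,S,ip,[1,4,5],t);print(r.x,r.fun.round(1))
E
```

```text
rail pred [[761.96276219 127.3386582 ]
 [761.00965173  55.64355511]]
[-7.67490257 -2.37288291 -0.03763376] [-0.3 -0.7  0.1 -0.4  0.2  2.7]
[-7.33284091 -2.68071516 -0.03635043] [ 0.  -0.8 -0.4 -0.2  0.3  2.7]
```

Request:
drive_tool:
  increments:
    - [0,-0.001,0,0,0,0,-1]
    - [0,-0.002,0,0,0,0,-1]
    - [0,-0.003,0,0,0,0,-1]
    - [0,-0.004,0,0,0,0,-1]
    - [0,-0.005,0,0,0,0,-1]
    - [0,-0.005,0,0,0,0,-1]

```text
clock: 4.45
tool_pos: [626.1, -166.7, 124.6]
ee_rot: [-0.0, 0.988, 0.154, -0.0]
ft_force: [0.6, -2.2, -0.7]
width: 0.005
grasp_force: 0.6
```

```bash
python3 -c "
from h import *
tcp_stage()"
```

```text
TCP stage 9.05 -88.71 124.57 yawerr 0.0002 F [ 0.6 -2.2 -0.7] 4.45
```

Request:
drive_tool:
  increments:
    - [0,0.03,0,0,0,0,-1]
    - [0,0.03,-0.06,0,0,0,-1]
    - [0,0.03,-0.1,0,0,0,-1]
    - [-0.09,-0.02,-0.1,0,0,0,-1]
    - [-0.173,-0.081,-0.1,0,0,0,-1]
    - [-0.173,-0.081,-0.1,0,0,0,-1]
    - [-0.173,-0.081,-0.1,0,0,0,-1]
    - [-0.173,-0.081,-0.1,0,0,0,-1]

```text
clock: 5.25
tool_pos: [512.8, -152.5, 185.1]
ee_rot: [0.0, 0.988, 0.154, 0.001]
ft_force: [0.5, -0.3, 0.3]
width: 0.007
grasp_force: 0.0
```

```bash
python3 -c "
from h import *
tcp_stage();snap('w4',(90,10,410,250))"
```

```text
TCP stage -94.57 -40.79 185.14 yawerr 0.0001 F [ 0.5 -0.3  0.3] 5.25
scale 2.5 [ 512.78919328 -152.48043718  185.13955868] [1.50670076e-04 9.88103102e-01 1.53791959e-01 5.20828261e-04]
```

View pics/w4.png

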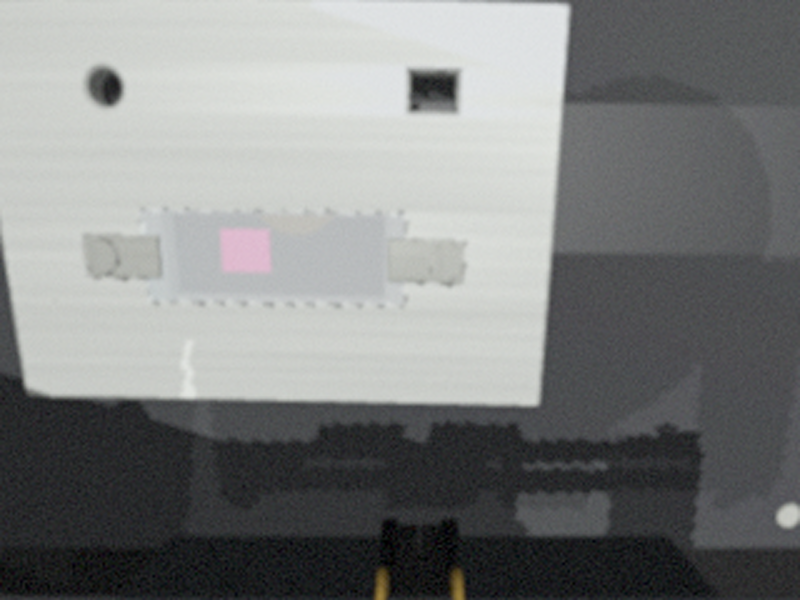

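The crop shows the insert's far right top corner at (570,4), near right corner at (541,406) and near left corner at (25,395). The round hole is at (104,86), the slot at (434,91), and the fingertip at columns 382–457.

```bash
python3 - <<'E'
from h import *
c=load("w4");S=np.load("S.npy");g=lambda p:np.array(p,float)/2.5+[90,10]-.3
ip=g([(570,4),(541,406),(25,395),(104,86),(434,91)])
for t in(.08,.086,None):
    r=fit_ins(c,S,ip,[1,2,3,4,5],t);print(r.x,r.fun.round(1))
E
```

```text
[-9.69867289  0.68902741 -0.0229998 ] [-0.4  0.3 -1.2 -0.6  1.4 -0.5  0.5  0.2 -0.   0.1]
[-9.7069151   0.67770154 -0.02324051] [-0.2  0.2 -1.2 -0.5  1.4 -0.4  0.2  0.2  0.   0.1]
[-9.71334472  0.66291821 -0.02347296  0.09240849] [ 0.1  0.1 -1.2 -0.4  1.4 -0.4 -0.1  0.2  0.1  0.1]
```

Request:
drive_tool:
  increments:
    - [0,-0.038,0.05,0,0,0,-1]
    - [0,-0.038,0.1,0,0,0,-1]
    - [0,-0.038,0.102,0,0,0,-1]
    - [0.015,-0.038,0.102,0,0,0,-1]
    - [0.028,-0.038,0.102,0,0,0,-1]
    - [0.032,-0.038,0.102,0,0,0,-1]
    - [0.035,-0.038,0.102,0,0,0,-1]
    - [0.038,-0.038,0.102,0,0,0,-1]
    - [0.041,-0.038,0.102,0,0,0,-1]
    - [0.042,-0.038,0.102,0,0,0,-1]

```text
clock: 6.3
tool_pos: [529.4, -122.7, 123.6]
ee_rot: [0.0, 0.988, 0.154, 0.0]
ft_force: [-2.6, -1.6, 1.5]
width: 0.004
grasp_force: 1.4
```

```bash
python3 -c "
from h import *
tcp_stage();snap('w5',(80,40,420,295))"
```

```text
TCP stage -69.66 -17.48 123.59 yawerr 0.0001 F [-2.6 -1.6  1.5] 6.3
scale 2.3529411764705883 [ 529.43577705 -122.70403818  123.58882116] [1.98780273e-05 9.88105658e-01 1.53776484e-01 2.05969656e-05]
```

View pics/w5.png

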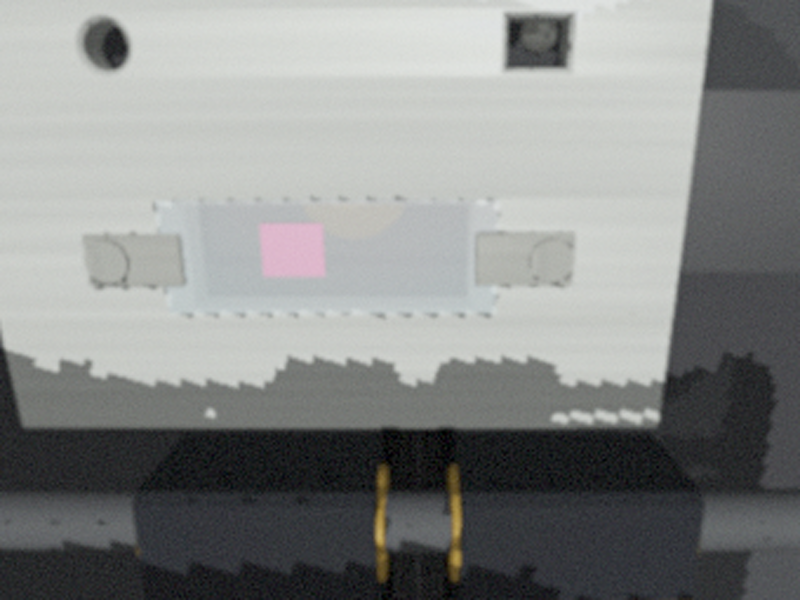

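The crop shows the near edge level on row 429 (from (22,429) to (662,429)), so the insert is now nearly square. The round hole is at (104,43) and the slot at (538,41), with the right pin's tip visible inside it at (540,36).

```bash
python3 - <<'E'
from h import *
c=load("w5");S=np.load("S.npy");g=lambda p:np.array(p,float)/2.353+[80,40]-.3
ip=g([(662,429),(22,429),(104,43),(538,41)])
for t in(.08,.088):
    r=fit_ins(c,S,ip,[2,3,4,5],t);print(r.x,r.fun.round(1))
print((w2px(c,s2w(S,[(33,-45,103),(33,45,103)]))+.3-[80,40])*2.353)
E
```

```text
[-3.28195197e+00  2.50296718e+00  1.45317674e-03] [-2.1 -1.3  0.7 -1.2  0.3  1.   0.1  0.3]
[-3.25489321e+00  2.42954449e+00  1.07311807e-03] [-2.  -1.2  0.8 -1.2 -0.2  1.   0.5  0.3]
[[543.46129137  27.92828001]
 [132.25400096  30.53812605]]
```

Request:
drive_tool:
  increments:
    - [-0.025,0,0,0,0,0,-1]
    - [-0.025,0,-0.06,0,0,0,-1]
    - [-0.025,0,-0.1,0,0,0,-1]
    - [0.04,-0.07,-0.1,0,0,0,-1]
    - [0.08,-0.14,-0.1,0,0,0,-1]
    - [0.111,-0.209,-0.1,0,0,0,-1]
    - [0.111,-0.209,-0.1,0,0,0,-1]
    - [0.111,-0.209,-0.05,0,0,0,-1]
    - [0.111,-0.209,-0.003,0,0,0,-1]
    - [0.111,-0.209,-0.003,0,0,0,-1]

```text
clock: 7.35
tool_pos: [554.1, 17.3, 122.7]
ee_rot: [-0.0, 0.988, 0.154, -0.002]
ft_force: [-1.5, 0.1, -0.5]
width: 0.005
grasp_force: 0.0
```

```bash
python3 -c "
from h import *
tcp_stage()"
```

```text
TCP stage -3.63 108.4 122.66 yawerr 0.0003 F [-1.5  0.1 -0.5] 7.35
```

Request:
drive_tool:
  increments:
    - [0,0.012,-0.003,0,0,0,-1]
    - [0,0.024,-0.003,0,0,0,-1]
    - [0,0.027,-0.003,0,0,0,-1]
    - [0,0.029,-0.003,0,0,0,-1]
    - [0,0.031,-0.003,0,0,0,-1]
    - [0,0.032,-0.003,0,0,0,-1]
    - [0,0.033,-0.003,0,0,0,-1]
    - [0,0.033,-0.003,0,0,0,-1]

```text
clock: 8.15
tool_pos: [561.1, -1.5, 127.2]
ee_rot: [-0.0, 0.988, 0.154, 0.0]
ft_force: [-0.2, 2.8, 1.9]
width: 0.005
grasp_force: 1.7
```

```bash
python3 -c "
from h import *
tcp_stage()"
```

```text
TCP stage -2.67 88.41 127.21 yawerr 0.0004 F [-0.2  2.8  1.9] 8.15
```

Request:
drive_tool:
  increments:
    - [0,-0.03,0,0,0,0,-1]
    - [0,-0.03,-0.06,0,0,0,-1]
    - [0,-0.03,-0.1,0,0,0,-1]
    - [-0.07,0.04,-0.1,0,0,0,-1]
    - [-0.137,0.1,-0.1,0,0,0,-1]
    - [-0.137,0.147,-0.1,0,0,0,-1]
    - [-0.137,0.147,-0.1,0,0,0,-1]
    - [-0.137,0.147,-0.05,0,0,0,-1]
    - [-0.137,0.147,0.004,0,0,0,-1]
    - [-0.137,0.147,0.004,0,0,0,-1]

```text
clock: 9.15
tool_pos: [508.4, -110.9, 122.4]
ee_rot: [0.0, 0.988, 0.154, -0.002]
ft_force: [0.0, 0.5, 0.4]
width: 0.002
grasp_force: 0.0
```

```bash
python3 -c "
from h import *
tcp_stage()
snap('w6')"
```

```text
TCP stage -86.11 0.18 122.36 yawerr 0.0004 F [0.  0.5 0.4] 9.15
scale 1.5625 [ 508.40181566 -110.87522327  122.35882468] [ 5.35611429e-05  9.88080977e-01  1.53916624e-01 -2.37734400e-03]
```

View pics/w6.png

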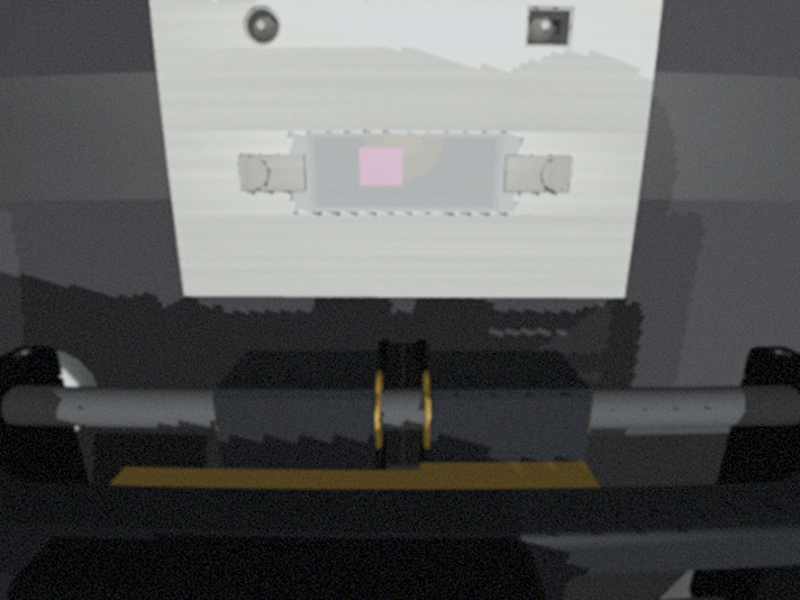

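The picture shows a pin tip inside each hole: round hole at (262,24), slot at (549,25). The near corners are (183,297) and (626,298). I'll fit this with tilt to see whether the insert has dropped.

```bash
python3 - <<'E'
from h import *
c=load("w6");S=np.load("S.npy");g=lambda p:np.array(p,float)/1.5625-.2
ip=g([(626,298),(183,297),(262,24.5),(549,25.5)])
for t in(.08,.04,0,None):
    r=fit_ins(c,S,ip,[2,3,4,5],t);print(r.x,r.fun.round(1),r.cost)
print("pin tips",(w2px(c,s2w(S,[(33,45,103),(33,-45,103)]))+.2)*1.5625)
a=cv2.imread("pics/raw_w6.png")[0:40,150:380];cv2.imwrite("pics/w6c.png",cv2.resize(a,None,fx=3.4,fy=6.8,interpolation=2))
E
```

```text
[-1.21613093 -0.86244586 -0.00277408] [-1.6  1.1  1.6  1.  -4.4 -0.6  4.6 -0.7] 10.240183003889593
[-1.06736604 -0.84926667 -0.0026488 ] [-1.4  0.2  1.4  0.1 -2.2 -0.1  2.3 -0.2] 4.483981606128829
[-0.82851323 -0.84556748 -0.00272416] [-1.3 -0.9  1.2 -1.  -0.1  0.6  0.1  0.4] 2.216954121364171
[-0.88072812 -0.84444299 -0.00269891  0.00559755] [-1.3 -0.7  1.3 -0.8 -0.4  0.5  0.4  0.4] 2.119942323627498
pin tips [[260.65582586  24.93430826]
 [544.50784608  24.77869701]]
```

The fit with zero tilt matches best (tilt about 0.006 rad), with the holes about 1 mm off the pins, so the last nudge appears to have seated the insert. I'll retreat and check from the first viewpoint.

Request:
drive_tool:
  increments:
    - [0,0,-0.06,0,0,0,-1]
    - [0,0,-0.12,0,0,0,-1]
    - [0.02,0,-0.19,0,0,0,-1]
    - [0.03,0,-0.2,0,0,0,-1]
    - [0.03,0,-0.2,0,0,0,-1]
    - [0.03,0,-0.2,0,0,0,-1]

```text
clock: 9.8
tool_pos: [525.5, -105.1, 243.8]
ee_rot: [-0.0, 0.988, 0.154, -0.001]
ft_force: [-0.3, 0.0, -0.8]
width: 0.004
grasp_force: 0.0
```

```bash
python3 -c "
from h import *
tcp_stage()
snap('w7',(156,20,372,182))"
```

```text
TCP stage -68.09 0.5 243.8 yawerr 0.0001 F [-0.3  0.  -0.8] 9.8
scale 3.7037037037037037 [ 525.47297391 -105.09859225  243.79707489] [-3.87457905e-04  9.88106124e-01  1.53769119e-01 -1.09385730e-03]
```

View pics/w7.png

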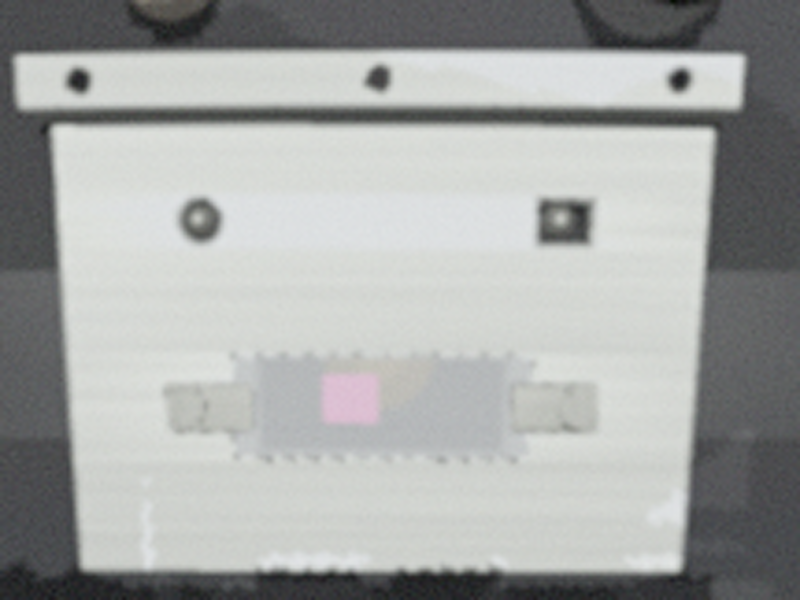

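The crop shows the insert parallel to the rail, with corners at (50,126), (716,126), (684,571) and (79,571). A pin sits inside each hole, at (200,218) and (563,218).

```bash
python3 - <<'E'
from h import *
c=load("w7");S=np.load("S.npy");g=lambda p:np.array(p,float)/3.7037+[156,20]-.35
ip=g([(50,126),(716,126),(684,571),(79,571),(200,220),(566,221)])
for t in(0,.04,None):
    r=fit_ins(c,S,ip,range(6),t);print(r.x,r.fun.round(1),r.cost)
    if t==0 and r.cost<4 and np.hypot(*r.x[:2])<2: ok=True
print(manip.hand_in() if ok else "no")
E
```

```text
[-0.57481392 -0.93950171 -0.00114977] [ 0.9  0.1 -0.9  0.3 -1.  -0.4  1.3 -0.5  0.1  0.2 -0.2 -0. ] 2.044745530536942
[-0.5690284  -0.92333258 -0.00102726] [-0.6 -0.2  0.6 -0.1 -1.  -0.   1.4 -0.1 -0.5  0.3  0.4  0.1] 1.7073500766190162
[-0.58680437 -0.93273656 -0.00105657  0.023094  ] [ 0.1 -0.  -0.1  0.  -1.  -0.2  1.4 -0.3 -0.3  0.2  0.2  0. ] 1.238645615817156
the job is handed in; nothing more can be done
None
```

The job is handed in. In the last picture both pins sit in the insert's holes, about 1 mm off centre, and it is square to the stage within 0.002 rad with the hand clear. That picture doesn't settle that it lies fully flat: its free-tilt fit gave 0.023 rad, against 0.006 rad from the closer view before it (the limit is 0.02 rad).

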